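# Clamp the paper-clip jar and unscrew its stuck lid

## Robot

A 6-joint arm with a two-finger parallel gripper is mounted at the origin on a cart in front of the work surface, level with it; the furniture and walls round the work are solid. World frame = base frame: x ahead of the robot, y to its left, z up, the work surface at z = 0. Lengths are in m, angles in rad, forces in N, time in s.
With the tool pointing down it reaches from about 0.25 to 0.775 m from the base axis. Payload 4 kg.
Tool frame: the origin (TCP) lies at the centre of the arm's flange, where the gripper is bolted on; the fingertips stand 199 mm ahead of it and the grasp point (between the pads) lies 180 mm ahead of it (robot.tcp_to_tips is the z of the fingertips in the tool frame, in m); z points along the fingers, y is the line along which they close (so a half turn about z gives the same grasp; the last joint's range is limited). The gripper opens to 94 mm and grips with 3 to 60 N. Pads are 16 mm wide; open, the fingers measure 119 mm over their backs; the gripper's body (75 mm by 177 mm) begins 78 mm behind the grasp point.
Start: joints at [-0.103, 0.087, 1.371, -0, 1.684, -0.103], TCP at [0.55, -0, 0.405] pointing down, gripper open.
Joint ranges: [-3.1, 3.1], [-0.76, 2.03], [0.27, 2.55], [-1.08, 4.22], [0.17, 2.65], [-2.57, 2.57]. Speed limits (rad/s): [2.79, 2.79, 3.14, 3.14, 3.14, 3.14].

## Interface

Orientations are given as [roll, pitch, yaw] about the fixed x, y, z axes, in that order (R = Rz(yaw) Ry(pitch) Rx(roll)).
In Python, from bench import robot gives the robot as it stands.
- The arm moves only by the tool play_rows, never from a script. Its arguments are lists of equal length, an entry for each row: "translation": the shift along the tool's x, y, z scaled (see below), a list of three; "twist": the turn, a rotation vector about the tool's x, y, z scaled (see below), a list of three; "gripper": the opening, from -1 (shut) to 1 (fully open). A call has 1 to 8 rows; each row shifts and turns the commanded pose from where the row before left it, along the tool's axes as they then stand; what a row does not reach is not made up. The controller multiplies each number of a shift by 0.04 m and each number of a turn by 0.1 rad. A row lasts 1/10 s, in which the tool goes at most 50 mm and 8.59 degrees, less where a joint would pass 70% of its speed; a pose out of reach is approached as far as the arm can. A call with a number of a shift or a turn outside -1 to 1 is refused whole. A call with a gripper value outside its range is refused whole. The fingers move at their own pace and stop on an object; the grip force is fixed at half the most. Time passes only in rows, so rows that do not move let the fingers close. It gives the time, the measured TCP pose, the force, the opening and the grip force at its end, in the units of the state.
- robot.get_obs(): the state, without advancing time (a new reading comes with each control period).
- robot.snapshot(name): name is "scene" or "side" or "wrist"; returns the picture (384x512x3 uint8, red, green, blue); there is no depth.
- robot.camera_model(name): a dict with "camera_matrix" (3x3 intrinsics, pixels), "rvec" (rotation vector, rad) and "tvec" (3), from world to camera coordinates, as OpenCV has them. Camera axes: x right, y down, z forward; pixel columns grow to the right and rows downward; lengths in m; the calibration is good to about 2 mm. A picture is of the moment at which its call begins: read the wrist's pose just before it. camera_model takes no time and is no camera call; for the wrist camera it gives the pose at the moment of the call.
- robot.close_job(): hands the job in; it is judged then, once.
Trained networks look in the newest picture that a camera, given by its name, has taken for a name from the list of things; names that differ only in an ending like _2 or _b are one class to them, and where a whole thing is asked for, a point or a joint stands for the part that bears it (a point fixed in the world has none). Each returns a list of dicts, best first, with "score" (0 to 1); they miss things now and then, are a little off and sometimes report something else, mostly with a low value. They report only what shows in the picture. A call takes as long as a camera call. They do not tell look-alikes from the thing itself.
- robot.recognise(name, camera): "centre" ([x, y, z] in m, in world coordinates, good to about 4 mm: the middle of the surface that is visible of it).
- robot.spot_point(name, camera): "centre" ([x, y, z] in m, in world coordinates, good to about 4 mm: a listed point, or the origin of a listed thing).
The state is a dict: "time": time; "joint_positions": joint angles; "qvel": joint speeds; "joint_torque": joint torques, N m; "tool_pos": TCP position; "ee_rot": TCP orientation; "wrist_force": force on the tool from outside, world axes, zero at the start; "wrist_torque": the same for the moment, N m; "width": finger opening in m; "finger_force": force on a finger pad.
Only numpy, scipy, OpenCV 4.12 (cv2) and the standard library are available. Lean on these libraries where they do the work, as an engineer would, in place of code of your own. Each camera call takes 0.05 s, during which the arm holds its last target. There are 200 camera calls.

## Task

The lid of the square paper-clip jar is stuck, so brace the jar first: turn both T-bar knobs of the desk clamp clockwise, one after the other, each fully to its end stop. Then turn the round lid anticlockwise until its threads let go, lift it straight up off the jar and finish while still holding it level, over the open jar, with its lower edge one to three centimetres above the jar's rim. The jar stays standing in the tightened clamp, and the small things lying round the clamp stay where they are.

Things in the scene. Friction and masses are not known exactly. Their poses are not given: they have to be found in the camera images.
- clamp: fixed desk clamp: grey base plate 120 x 300 x 12 mm with, at each end, a dark block 56 x 56 mm (top 44 mm above the desk) carrying a black T-bar knob, and two steel jaws (tops 48 mm above the desk) that close on the jar along the plate's length. Origin at the centre of the plate's underside, on the desk; y along the plate's length, z up.
- left_knob (a joint): angle (rad) of the knob at the clamp's +y end, about a vertical axis: grows when turned clockwise seen from above; starts between 0 and 0.3, end stop (jaw home) at 1.4. Each radian moves its jaw 8 mm towards the jar. It stays where it is left; friction about 0.2 N m, rather more as the jaw bites just before the stop.
- right_knob (a joint): the same for the knob at the clamp's -y end, also tightened clockwise; starts between 0 and 0.3, end stop at 1.4.
- left_knob_grip (a point): middle of the left knob's T-bar, on its axis, 118 mm from the clamp's centre, 71 mm above the desk. The bar is 44 mm long along this frame's x, 14 mm wide along its y, 24 mm tall (12 mm above and below this point); the block's top is 27 mm below this point, a 30 mm collar 10 mm below. The frame turns with the knob; at joint value 0 it is parallel to the clamp's frame.
- right_knob_grip (a point): the same point and frame on the right knob's T-bar, at the clamp's -y end.
- jar: loose clear plastic jar of paper clips, 0.2 to 0.4 kg: square body 54 x 54 mm, 42 mm tall, sloping shoulder up to 48 mm, round threaded neck 37 mm across (45 over the threads). Stands on the clamp's plate between the open jaws, a few mm and degrees off square; the jaws square it up. Origin at the centre of its underside (12 mm above the desk), z up.
- jar_rim (a point): centre of the jar's mouth at the height of the rim, 74 mm above the jar's foot. Thread: three ramps round the neck hold three lugs inside the lid. The lid comes free once turned 1.05 rad anticlockwise (seen from above) relative to the jar and meets a stop at about 1.7 rad; in between (best 1.35, one grasp) it lifts straight off. It hardly rises while it turns.
- lid: loose round ribbed metal lid, 54 mm across (56 over the ribs), 28 mm tall, 0.1 kg, screwed tight on the jar (about 0.4 N m to break loose): lower edge 24 mm below the rim, 62 mm above the desk; top 90 mm above the desk. Origin at the centre of its lower edge, z up; at the start its x axis is parallel to the jar's. The skirt clears the rim once it is 24 mm up.
- staples_box: bystander: loose red carton 62 x 48 x 26 mm lying beyond the clamp, origin at the centre of its underside.
- tape_black: bystander: loose roll of black tape 59 mm across, 19 mm tall, beyond the clamp, origin at the centre of its underside.
- marker_blue: bystander: loose marker pen 136 mm long, 19 mm thick, lying on the robot's side of the clamp, origin at the centre of its underside.
- sticky_pad: bystander: loose pad of sticky notes 76 x 50 x 14 mm, on the robot's side of the clamp, origin at the centre of its underside.
There are look-alikes about, which are no part of the job. Of the things that look like the lid, the middle-sized one is meant.

How it is judged:
On the way, in this order (a step that is already met when the one before it is completed fails the run):
1. both clamp knobs are at their end stops, the lid still screwed on (value of joint each of left_knob, right_knob above 1.3 rad and angle between the x axis of lid and the x axis of jar, either way round below 0.25 rad and z of lid in the frame of jar_rim below -0.02 m), for 0.2 s.
2. the lid is turned until its threads let go, still seated, the jar braced (value of joint each of left_knob, right_knob above 1.3 rad and angle between the x axis of lid and the x axis of jar, either way round above 0.95 rad and z of lid in the frame of jar_rim below -0.01 m), for 0.1 s.
At the end, for the whole second after the job is handed in: Both knobs at 1.3 rad or more; the lid held level (within 0.2 rad) and still by the fingers alone, its lower edge 4 to 45 mm above the jar's rim and within 20 mm of its axis, touching neither jar nor clamp; the jar upright on the clamp's plate (value of joint each of left_knob, right_knob above 1.3 rad and z of lid in the frame of jar_rim between 0.004 and 0.045 m and horizontal distance between lid and jar_rim below 0.02 m and angle between lid's own z axis and vertical below 0.2 rad and contact force between the fingers and lid above 1 N and contact force between lid and jar below 0.05 N and contact force between lid and clamp below 0.05 N and linear speed of each of lid, jar below 0.03 m/s and angle between jar's own z axis and vertical below 0.1 rad and z of jar in the frame of clamp between 0.008 and 0.018 m); the arm keeps its last pose, push and grip.
It fails at once if the lid is unscrewed before the jar is clamped (value of joint any of left_knob, right_knob below 1.25 rad and angle between the x axis of lid and the x axis of jar, either way round above 0.4 rad).
It fails at once if the lid is pulled off over its threads (z of lid in the frame of jar_rim between -0.0205 and -0.016 m and angle between the x axis of lid and the x axis of jar, either way round below 0.8 rad).
It fails at once if the jar is lifted or tipped out of the clamp (z of jar in the frame of clamp above 0.03 m or angle between jar's own z axis and vertical above 0.3 rad).
It fails at once if a bystander is pushed away (distance of any of staples_box, tape_black, marker_blue, sticky_pad from where it was at the start of the episode above 0.03 m).
It also fails if it takes over 54 s, if anything falls off the work surface, if the arm or the gripper's body presses on something with over 40 N, if the wrist force passes 120 N, or if a joint passes its speed limit or range.

## Working session

There is one attempt and no reset: what is moved stays moved. The work goes in short steps, Python scripts to look and compute and a tool call to move; the robot and the scene stay as the last step left them, time stands still between calls to the robot, and variables do not carry over. Pictures are saved under pics/ and viewed, at most 10 in all, crops included, and the job is handed in when it is done.

Besides the shell and the picture viewer there is one more tool, called after "Request:" as name(argument=value, ...), one argument or row to a line, values as JSON. play_rows: Moves the arm, as the interface text tells. Its arguments: {"type":"object","properties":{"translation":{"type":"array","items":{"type":"array","items":{"type":"number","minimum":-1,"maximum":1}}},"twist":{"type":"array","items":{"type":"array","items":{"type":"number","minimum":-1,"maximum":1}}},"gripper":{"type":"array","items":{"type":"number"}}},"required":["translation","twist","gripper"]}

```bash
mkdir -p pics; ls; cat > look.py <<'E'
from bench import robot
import cv2, numpy as np
def snap(c,f):
    im=robot.snapshot(c); cv2.imwrite('pics/'+f,cv2.cvtColor(np.array(im),cv2.COLOR_RGB2BGR)); return im
E
python3 - <<'E'
from look import *
o=robot.get_obs(); print({k:np.round(o[k],3) for k in o})
for c in ['scene','side']:
    im=snap(c,c+'0.png')
    for n in ['left_knob_grip','right_knob_grip','lid','jar_rim','clamp']:
        for d in robot.spot_point(n,c): print(c,n,np.round(d['centre'],4),round(d['score'],2))
a=cv2.imread('pics/scene0.png');b=cv2.imread('pics/side0.png')
cv2.imwrite('pics/both.png',cv2.resize(np.vstack([a,b]),None,fx=.78,fy=.78))
E
```

```text
pics
{'time': np.float64(0.0), 'joint_positions': array([-0.103,  0.088,  1.372, -0.   ,  1.684, -0.103]), 'qvel': array([-0.001,  0.001,  0.001, -0.   , -0.   ,  0.001]), 'joint_torque': array([ 1.0000e-03, -3.4018e+01, -3.0242e+01,  7.2000e-02,  3.3000e-02,
       -0.0000e+00]), 'tool_pos': array([0.55 , 0.   , 0.404]), 'ee_rot': array([-3.139, -0.   ,  1.571]), 'wrist_force': array([-0.411,  0.011,  0.788]), 'wrist_torque': array([-0.018,  0.011,  0.024]), 'finger_force': np.float64(0.0), 'width': np.float64(0.094)}
scene left_knob_grip [0.5185 0.1205 0.0684] 0.86
scene left_knob_grip [ 0.6758 -0.0225  0.0021] 0.23
scene right_knob_grip [ 0.5771 -0.1072  0.0716] 0.66
scene lid [0.5488 0.0058 0.0619] 0.96
scene lid [ 3.994e-01 -5.450e-02  1.000e-04] 0.84
scene lid [ 3.285e-01  1.549e-01 -3.000e-04] 0.65
scene clamp [5.484e-01 8.600e-03 2.000e-04] 0.86
side left_knob_grip [0.5157 0.1205 0.0704] 0.71
side right_knob_grip [0.6452 0.1108 0.0007] 0.66
side right_knob_grip [ 0.5834 -0.1091  0.0677] 0.6
side lid [0.3291 0.1496 0.0004] 0.67
side lid [ 0.3931 -0.0532  0.0021] 0.65
side clamp [ 0.5465  0.0116 -0.0034] 0.8
```

View pics/both.png

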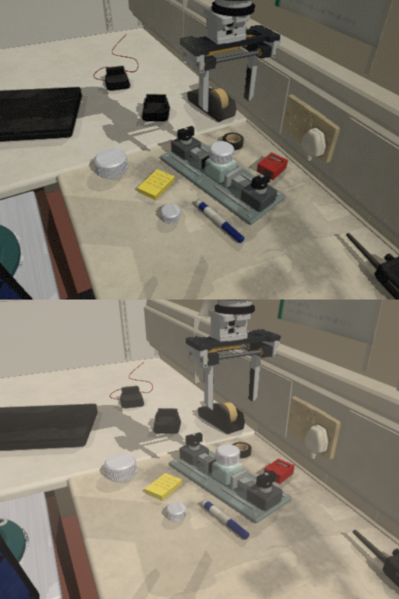

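```bash
python3 - <<'E'
from look import *
im=snap('wrist','w0.png')
for n in ['left_knob_grip','right_knob_grip','lid','jar_rim','clamp']:
    for d in robot.spot_point(n,'wrist'): print(n,np.round(d['centre'],4),round(d['score'],2))
E
```

```text
left_knob_grip [0.5155 0.1215 0.0736] 0.77
right_knob_grip [ 0.578  -0.1054  0.0678] 0.76
lid [ 0.333   0.1584 -0.0007] 0.94
lid [ 0.3929 -0.053   0.0014] 0.89
lid [0.5513 0.0035 0.0648] 0.68
```

View pics/w0.png

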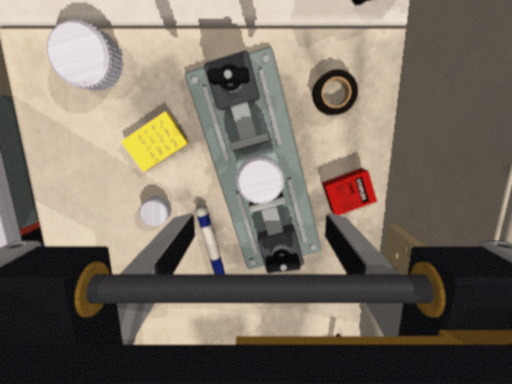

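The wrist view shows the clamp running from the left knob (229,74) to the right knob (282,262). The lid is at (261,180), with look-alikes at (80,55) and (153,211). Next I'll rectify the view at bar-top height to read the knob angles.

```bash
cat >> look.py <<'E'
def rect(im,m,cx,cy,z,half=0.05,n=400):
    # top-down: image right=+x, up=+y
    K=np.array(m['camera_matrix']);rv=np.array(m['rvec']);tv=np.array(m['tvec'])
    w=np.array([[cx-half,cy+half,z],[cx+half,cy+half,z],[cx+half,cy-half,z],[cx-half,cy-half,z]],float)
    p=cv2.projectPoints(w,rv,tv,K,None)[0].reshape(4,2).astype(np.float32)
    H=cv2.getPerspectiveTransform(p,np.float32([[0,0],[n,0],[n,n],[0,n]]))
    return cv2.warpPerspective(cv2.cvtColor(np.array(im),cv2.COLOR_RGB2BGR),H,(n,n),flags=cv2.INTER_CUBIC)
E
python3 - <<'E'
from look import *
m=robot.camera_model('wrist'); im=cv2.cvtColor(cv2.imread('pics/w0.png'),cv2.COLOR_BGR2RGB)
a=rect(im,m,.517,.121,.083);b=rect(im,m,.578,-.107,.083)
o=np.hstack([a,b]); o=np.clip(o.astype(float)*2.2,0,255)
cv2.imwrite('pics/r0.png',o)
E
```

```text
[ WARN:0@0.044] global loadsave.cpp:1063 imwrite_ Unsupported depth image for selected encoder is fallbacked to CV_8U.
```

View pics/r0.png

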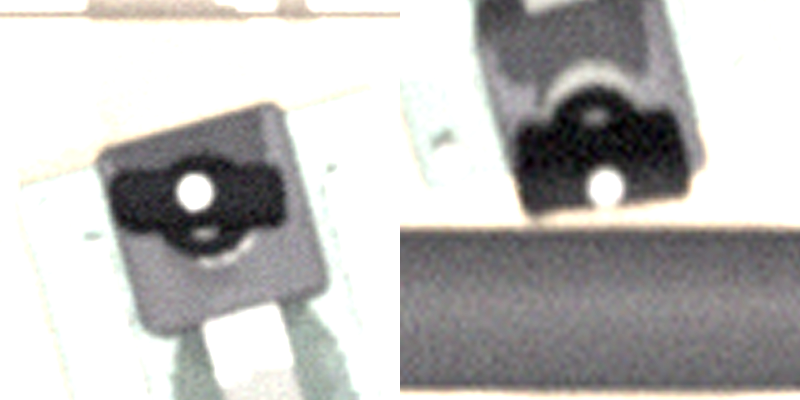

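Request:
play_rows(
  translation=[
    [0.77,-0.21,0],
    [0.77,-0.21,0],
    [0.77,-0.21,0],
    [0.77,-0.22,0],
    [0,0,0.25],
    [0,0,0.25],
    [0,0,0.25],
    [0,0,0.25],
  ],
  twist=[
    [0,0,0],
    [0,0,0],
    [0,0,0],
    [0,0,0],
    [0,0,-1],
    [0,0,-1],
    [0,0,-1],
    [0,0,-1],
  ],
  gripper=[0.1,0.1,0.1,0.1,0.1,0.1,0.1,0.1],
)

```text
time: 1.7
tool_pos: [0.5159, 0.1234, 0.3644]
ee_rot: [3.141, 0.0, 1.975]
wrist_force: [-0.3, 0.8, -0.5]
width: 0.0518
finger_force: 0.0
```

Request:
play_rows(
  translation=[
    [0,0,0.1],
    [0,0,0.1],
    [0,0,0.1],
    [0,0,0.1],
    [0,0,0.1],
    [0,0,0],
    [0,0,0],
    [0,0,0],
  ],
  twist=[
    [0,0,-1],
    [0,0,-1],
    [0,0,-1],
    [0,0,-1],
    [0,0,-1],
    [0,0,-1],
    [0,0,-1],
    [0,0,-1],
  ],
  gripper=[0.1,0.1,0.1,0.1,0.1,0.1,0.1,0.1],
)

```text
time: 2.5
tool_pos: [0.516, 0.1232, 0.3447]
ee_rot: [-3.142, 0.0, 2.775]
wrist_force: [0.4, -0.4, 0.2]
width: 0.0518
finger_force: 0.0
```

Request:
play_rows(
  translation=[
    [0,0,0],
    [0,0,0],
    [0,0,0],
  ],
  twist=[
    [0,0,-1],
    [0,0,-1],
    [0,0,-1],
  ],
  gripper=[0.1,0.1,0.1],
)

```text
time: 2.8
tool_pos: [0.516, 0.1232, 0.3448]
ee_rot: [3.142, 0.0, 3.075]
wrist_force: [-0.5, 0.3, -0.4]
width: 0.0518
finger_force: 0.0
```

Request:
play_rows(
  translation=[
    [0,0,0.5],
    [0,0,0.5],
    [0,0,0.5],
    [0,0,0.5],
    [0,0,0],
    [0,0,0],
    [0,0,0],
    [0,0,0],
  ],
  twist=[
    [0,0,-1],
    [0,0,0],
    [0,0,0],
    [0,0,0],
    [0,0,0],
    [0,0,0],
    [0,0,0],
    [0,0,0],
  ],
  gripper=[0.1,0.1,0.1,0.1,-1,-1,-1,-1],
)

```text
time: 3.6
tool_pos: [0.5165, 0.1233, 0.2663]
ee_rot: [3.141, 0.003, -3.112]
wrist_force: [0.6, -0.4, 0.5]
width: 0.0232
finger_force: 0.0
```

```bash
python3 - <<'E'
from look import *
im=snap('wrist','w1.png'); o=robot.get_obs(); print({k:np.round(o[k],3) for k in ['tool_pos','ee_rot','width','finger_force','wrist_force','wrist_torque']})
E
```

```text
{'tool_pos': array([0.516, 0.123, 0.266]), 'ee_rot': array([ 3.141e+00,  3.000e-03, -3.112e+00]), 'width': np.float64(0.019), 'finger_force': np.float64(0.0), 'wrist_force': array([0.162, 0.237, 0.553]), 'wrist_torque': array([ 0.078, -0.051, -0.013])}
```

View pics/w1.png

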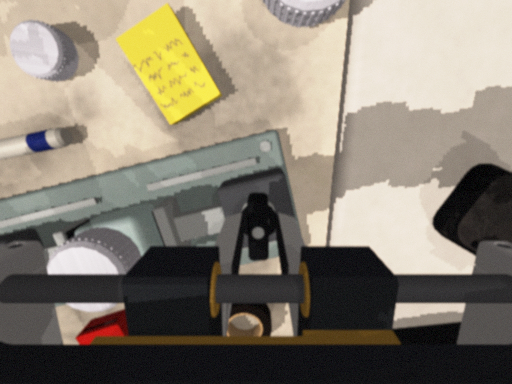

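The bar sits between the closing fingers at (258,230), well aligned. I'll close on it and turn clockwise.

Request:
play_rows(
  translation=[
    [0,0,0.08],
    [0,0,0],
    [0,0,0],
    [0,0,0],
    [0,0,0],
    [0,0,0],
    [0,0,0],
    [0,0,0],
  ],
  twist=[
    [0,0,0],
    [0,0,0],
    [0,0,0],
    [0,0,0],
    [0,0,0.5],
    [0,0,0.8],
    [0,0,0.8],
    [0,0,0.8],
  ],
  gripper=[-1,-1,-1,-1,-1,-1,-1,-1],
)

```text
time: 4.45
tool_pos: [0.5166, 0.1224, 0.2646]
ee_rot: [-3.14, 0.005, 2.878]
wrist_force: [-2.1, -4.1, 9.4]
width: 0.0139
finger_force: 30.0
```

```bash
cat >> look.py <<'E'
def st():
    o=robot.get_obs(); print({k:np.round(o[k],3) for k in ['time','tool_pos','ee_rot','width','finger_force','wrist_force','wrist_torque']})
E
python3 -c "
from look import *
st()"
```

```text
{'time': np.float64(4.45), 'tool_pos': array([0.517, 0.122, 0.265]), 'ee_rot': array([-3.14 ,  0.005,  2.878]), 'width': np.float64(0.014), 'finger_force': np.float64(29.992), 'wrist_force': array([-2.064, -4.054,  9.39 ]), 'wrist_torque': array([-0.668,  0.461,  0.194])}
```

Request:
play_rows(
  translation=[
    [0,0,-0.05],
    [0,0,0],
    [0,0,0],
    [0,0,0],
    [0,0,0],
    [0,0,0],
    [0,0,0],
    [0,0,0],
  ],
  twist=[
    [0,0,0.9],
    [0,0,0.9],
    [0,0,0.9],
    [0,0,0.9],
    [0,0,0.9],
    [0,0,0.9],
    [0,0,0.9],
    [0,0,0.9],
  ],
  gripper=[-1,-1,-1,-1,-1,-1,-1,-1],
)

```text
time: 5.25
tool_pos: [0.5164, 0.122, 0.2646]
ee_rot: [-3.141, 0.005, 2.157]
wrist_force: [-0.6, -4.4, 2.7]
width: 0.0133
finger_force: 30.0
```

Request:
play_rows(
  translation=[
    [0,0,0],
    [0,0,0],
    [0,0,0],
    [0,0,0],
  ],
  twist=[
    [0,0,0.6],
    [0,0,0.6],
    [0,0,0.4],
    [0,0,0],
  ],
  gripper=[-1,-1,-1,-1],
)

```text
time: 5.65
tool_pos: [0.5163, 0.122, 0.2646]
ee_rot: [-3.141, 0.005, 2.0]
wrist_force: [-0.2, -5.4, 2.8]
width: 0.0138
finger_force: 30.0
```

```bash
python3 -c "
from look import *
st()"
```

```text
{'time': np.float64(5.65), 'tool_pos': array([0.516, 0.122, 0.265]), 'ee_rot': array([-3.141,  0.005,  2.   ]), 'width': np.float64(0.014), 'finger_force': np.float64(29.981), 'wrist_force': array([-0.151, -5.419,  2.845]), 'wrist_torque': array([-0.912,  0.097,  0.118])}
```

Request:
play_rows(
  translation=[
    [0,0,0],
    [0,0,0],
    [0,0,0],
    [0,0,0],
  ],
  twist=[
    [0,0,0.5],
    [0,0,0.5],
    [0,0,0],
    [0,0,0],
  ],
  gripper=[-1,-1,-1,-1],
)

```text
time: 6.05
tool_pos: [0.5162, 0.1222, 0.2647]
ee_rot: [3.141, 0.004, 1.903]
wrist_force: [-0.8, -5.4, 4.0]
width: 0.0143
finger_force: 30.9
```

```bash
python3 -c "
from look import *
st()
im=snap('wrist','w2.png');
d=cv2.imread('pics/w2.png')[100:280,130:390]; cv2.imwrite('pics/w2c.png',cv2.resize(np.clip(d*1.6,0,255).astype(np.uint8),None,fx=3,fy=3,interpolation=cv2.INTER_CUBIC))"
```

```text
{'time': np.float64(6.05), 'tool_pos': array([0.516, 0.122, 0.265]), 'ee_rot': array([3.141, 0.004, 1.903]), 'width': np.float64(0.014), 'finger_force': np.float64(30.925), 'wrist_force': array([-0.839, -5.441,  4.031]), 'wrist_torque': array([-1.053,  0.218,  0.518])}
```

View pics/w2c.png

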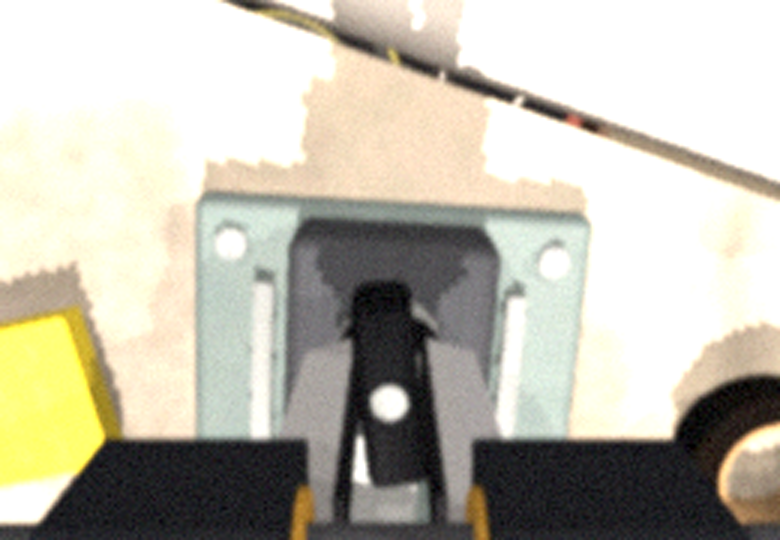

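Request:
play_rows(
  translation=[
    [0,0,0],
    [0,0,0],
    [0,0,0],
  ],
  twist=[
    [0,0,0.6],
    [0,0,0],
    [0,0,0],
  ],
  gripper=[-1,-1,-1],
)

```text
time: 6.4
tool_pos: [0.5162, 0.1222, 0.2647]
ee_rot: [3.141, 0.004, 1.844]
wrist_force: [-1.8, -5.4, 4.3]
width: 0.015
finger_force: 34.4
```

```bash
python3 -c "
from look import *
st()"
```

```text
{'time': np.float64(6.4), 'tool_pos': array([0.516, 0.122, 0.265]), 'ee_rot': array([3.141, 0.004, 1.844]), 'width': np.float64(0.015), 'finger_force': np.float64(34.355), 'wrist_force': array([-1.759, -5.361,  4.341]), 'wrist_torque': array([-1.078,  0.3  ,  0.837])}
```

Request:
play_rows(
  translation=[
    [0,0,0],
    [0,0,0],
    [0,0,0],
    [0,0,0],
    [0,0,-0.5],
    [0,0,-0.5],
    [0,0,-0.5],
    [0,0,0],
  ],
  twist=[
    [0,0,0],
    [0,0,0],
    [0,0,0],
    [0,0,0],
    [0,0,0],
    [0,0,0],
    [0,0,0],
    [0,0,0],
  ],
  gripper=[0.1,0.1,0.1,0.1,0.1,0.1,0.1,0.1],
)

```text
time: 7.2
tool_pos: [0.5168, 0.1235, 0.3267]
ee_rot: [3.135, 0.001, 1.841]
wrist_force: [0.6, 0.0, 0.2]
width: 0.0514
finger_force: 0.0
```

Request:
play_rows(
  translation=[
    [-0.73,0,0],
    [-0.73,0,0],
    [-0.73,0,0],
    [-0.73,0,0],
    [-0.74,0,0],
    [-0.74,0,0],
    [-0.74,0,0],
    [-0.74,0,0],
  ],
  twist=[
    [0,0,0],
    [0,0,0],
    [0,0,0],
    [0,0,0],
    [0,0,0],
    [0,0,0],
    [0,0,0],
    [0,0,0],
  ],
  gripper=[0.1,0.1,0.1,0.1,0.1,0.1,0.1,0.1],
)

```text
time: 8.0
tool_pos: [0.5788, -0.1045, 0.3218]
ee_rot: [-3.14, -0.001, 1.841]
wrist_force: [0.6, 0.4, 0.8]
width: 0.0519
finger_force: 0.0
```

Request:
play_rows(
  translation=[
    [0,0,0],
    [0,0,0],
    [0,0,0],
    [0,0,0],
    [0,0,0],
    [0,0,0],
    [0,0,0],
    [0,0,0],
  ],
  twist=[
    [0,0,-0.9],
    [0,0,-0.9],
    [0,0,-0.9],
    [0,0,-0.9],
    [0,0,-0.9],
    [0,0,-0.9],
    [0,0,-0.9],
    [0,0,-0.9],
  ],
  gripper=[0.1,0.1,0.1,0.1,0.1,0.1,0.1,0.1],
)

```text
time: 8.8
tool_pos: [0.5786, -0.1033, 0.3217]
ee_rot: [-3.141, -0.002, 2.565]
wrist_force: [0.1, -0.1, 0.3]
width: 0.0513
finger_force: 0.0
```

Request:
play_rows(
  translation=[
    [0,0,0],
    [0,0,0],
    [0,0,0],
    [0,0,0],
    [0,0,0],
    [0,0,0],
    [0,0,0],
    [0,0,0],
  ],
  twist=[
    [0,0,-0.9],
    [0,0,-0.9],
    [0,0,-0.9],
    [0,0,-0.9],
    [0,0,-0.9],
    [0,0,-0.9],
    [0,0,-0.9],
    [0,0,-0.9],
  ],
  gripper=[0.1,0.1,0.1,0.1,0.1,0.1,0.1,0.1],
)

```text
time: 9.6
tool_pos: [0.5786, -0.1033, 0.3217]
ee_rot: [3.14, -0.002, -2.999]
wrist_force: [-0.5, -0.2, -0.8]
width: 0.0516
finger_force: 0.0
```

```bash
python3 -c "
from look import *
st()
m=robot.camera_model('wrist')
im=snap('wrist','w3.png')
for n in ['right_knob_grip','left_knob_grip','lid']:
    for d in robot.spot_point(n,'wrist'): print(n,np.round(d['centre'],4),round(d['score'],2))
p=rect(im,m,.578,-.105,.083); q=rect(im,m,.548,.005,.09)
cv2.imwrite('pics/r3.png',np.clip(np.hstack([p,q])*1.8,0,255).astype(np.uint8))"
```

```text
{'time': np.float64(9.6), 'tool_pos': array([ 0.579, -0.103,  0.322]), 'ee_rot': array([ 3.140e+00, -2.000e-03, -2.999e+00]), 'width': np.float64(0.052), 'finger_force': np.float64(0.0), 'wrist_force': array([-0.489, -0.157, -0.796]), 'wrist_torque': array([ 0.114, -0.048, -0.011])}
right_knob_grip [ 0.5809 -0.1064  0.0717] 0.86
right_knob_grip [ 0.6509  0.1082 -0.0021] 0.71
right_knob_grip [ 0.4049  0.0444 -0.0018] 0.17
left_knob_grip [ 0.4739 -0.1143 -0.0028] 0.34
lid [ 0.3916 -0.0536 -0.004 ] 0.85
lid [0.5487 0.0027 0.0625] 0.69
```

View pics/r3.png

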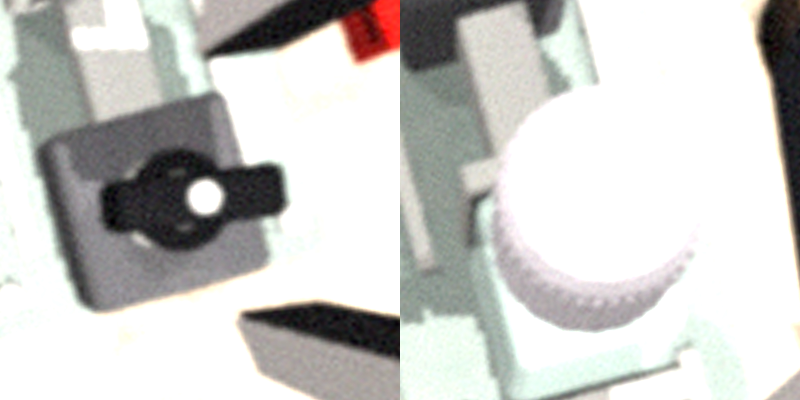

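Request:
play_rows(
  translation=[
    [0,0,0.5],
    [0,0,0.5],
    [0,0,0.4],
    [0,0,0],
    [0,0,0],
    [0,0,0],
    [0,0,0],
    [0,0,0],
  ],
  twist=[
    [0,0,0.2],
    [0,0,0],
    [0,0,0],
    [0,0,0],
    [0,0,0],
    [0,0,0],
    [0,0,0],
    [0,0,0],
  ],
  gripper=[0.1,0.1,0.1,-1,-1,-1,-1,-1],
)

```text
time: 10.6
tool_pos: [0.5791, -0.1039, 0.2688]
ee_rot: [-3.139, 0.002, -3.023]
wrist_force: [0.9, -7.9, -1.0]
width: 0.015
finger_force: 3.9
```

Request:
play_rows(
  translation=[
    [0,0,0],
    [0,0,0],
    [0,0,0],
    [0,0,0],
    [0,0,0],
    [0,0,0],
  ],
  twist=[
    [0,0,0],
    [0,0,0],
    [0,0,0.5],
    [0,0,0.8],
    [0,0,0.8],
    [0,0,0.8],
  ],
  gripper=[-1,-1,-1,-1,-1,-1],
)

```text
time: 11.2
tool_pos: [0.5791, -0.1044, 0.2687]
ee_rot: [-3.139, 0.003, 2.968]
wrist_force: [0.6, -4.2, 2.6]
width: 0.0138
finger_force: 30.1
```

```bash
python3 -c "
from look import *
st()"
```

```text
{'time': np.float64(11.2), 'tool_pos': array([ 0.579, -0.104,  0.269]), 'ee_rot': array([-3.139e+00,  3.000e-03,  2.968e+00]), 'width': np.float64(0.014), 'finger_force': np.float64(30.064), 'wrist_force': array([ 0.587, -4.229,  2.577]), 'wrist_torque': array([-0.823, -0.154,  0.193])}
```

Request:
play_rows(
  translation=[
    [0,0,0],
    [0,0,0],
    [0,0,0],
    [0,0,0],
    [0,0,0],
    [0,0,0],
    [0,0,0],
    [0,0,0],
  ],
  twist=[
    [0,0,0.9],
    [0,0,0.9],
    [0,0,0.9],
    [0,0,0.9],
    [0,0,0.9],
    [0,0,0.9],
    [0,0,0.9],
    [0,0,0.9],
  ],
  gripper=[-1,-1,-1,-1,-1,-1,-1,-1],
)

```text
time: 12.0
tool_pos: [0.5792, -0.1043, 0.2687]
ee_rot: [3.141, 0.004, 2.247]
wrist_force: [0.2, -3.9, 1.6]
width: 0.0134
finger_force: 30.1
```

Request:
play_rows(
  translation=[
    [0,0,0],
    [0,0,0],
    [0,0,0],
    [0,0,0],
    [0,0,0],
    [0,0,0],
    [0,0,0],
    [0,0,0],
  ],
  twist=[
    [0,0,0.7],
    [0,0,0.7],
    [0,0,0.6],
    [0,0,0.5],
    [0,0,0.5],
    [0,0,0.5],
    [0,0,0],
    [0,0,0],
  ],
  gripper=[-1,-1,-1,-1,-1,-1,-1,-1],
)

```text
time: 12.8
tool_pos: [0.5791, -0.104, 0.2687]
ee_rot: [3.14, 0.003, 1.903]
wrist_force: [0.9, -5.4, 3.7]
width: 0.0146
finger_force: 31.8
```

```bash
python3 -c "
from look import *
st()"
```

```text
{'time': np.float64(12.8), 'tool_pos': array([ 0.579, -0.104,  0.269]), 'ee_rot': array([3.140e+00, 3.000e-03, 1.903e+00]), 'width': np.float64(0.015), 'finger_force': np.float64(31.758), 'wrist_force': array([ 0.87 , -5.397,  3.733]), 'wrist_torque': array([-1.026, -0.108,  0.66 ])}
```

Request:
play_rows(
  translation=[
    [0,0,0],
    [0,0,0],
    [0,0,0],
    [0,0,0],
    [0,0,0],
    [0,0,-0.6],
    [0,0,-0.6],
    [0,0,-0.6],
  ],
  twist=[
    [0,0,0.6],
    [0,0,0],
    [0,0,0],
    [0,0,0],
    [0,0,0],
    [0,0,0],
    [0,0,0],
    [0,0,0],
  ],
  gripper=[-1,-1,-1,0.1,0.1,0.1,0.1,0.1],
)

```text
time: 13.6
tool_pos: [0.5784, -0.1027, 0.3388]
ee_rot: [-3.139, -0.004, 1.841]
wrist_force: [-0.3, -0.1, 0.6]
width: 0.05
finger_force: 0.0
```

Request:
play_rows(
  translation=[
    [0.74,0,0],
    [0.74,0,0],
    [0.74,0,0],
    [0.73,0,0],
    [0,0,0],
    [0,0,0],
  ],
  twist=[
    [0,0,0],
    [0,0,0],
    [0,0,0],
    [0,0,0],
    [0,0,0],
    [0,0,0],
  ],
  gripper=[1,1,1,1,1,1],
)

```text
time: 14.2
tool_pos: [0.547, 0.011, 0.3387]
ee_rot: [-3.14, -0.001, 1.842]
wrist_force: [-0.2, -0.6, -0.5]
width: 0.0934
finger_force: 0.0
```

```bash
python3 -c "
from look import *
st()
m=robot.camera_model('wrist')
im=snap('wrist','w4.png')
for n in ['right_knob_grip','left_knob_grip','lid']:
    for d in robot.spot_point(n,'wrist'): print(n,np.round(d['centre'],4),round(d['score'],2))
p=rect(im,m,.548,.008,.09); q=rect(im,m,.5475,.0096,.083,.15)
cv2.imwrite('pics/r4.png',np.hstack([(p*.9).astype(np.uint8),np.clip(q*1.8,0,255).astype(np.uint8)]))"
```

```text
{'time': np.float64(14.2), 'tool_pos': array([0.547, 0.011, 0.339]), 'ee_rot': array([-3.140e+00, -1.000e-03,  1.842e+00]), 'width': np.float64(0.093), 'finger_force': np.float64(0.0), 'wrist_force': array([-0.179, -0.612, -0.495]), 'wrist_torque': array([-0.032,  0.001, -0.022])}
right_knob_grip [ 0.5776 -0.1044  0.0703] 0.73
left_knob_grip [0.5146 0.1203 0.0745] 0.8
lid [0.5485 0.0037 0.064 ] 0.88
lid [ 0.3949 -0.0547 -0.0011] 0.86
lid [ 3.316e-01  1.536e-01 -2.000e-04] 0.71
```

View pics/r4.png

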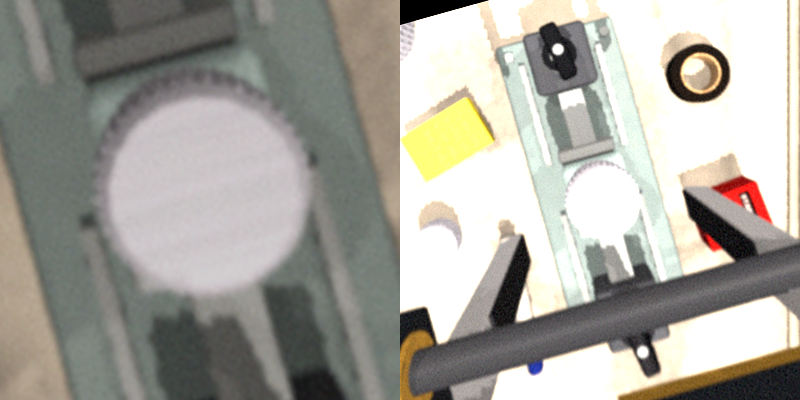

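Both bars now lie nearly along the clamp, and the lid is centred at (208,193) in the left half, which is (0.550, 0.010). Descending to grip it.

Request:
play_rows(
  translation=[
    [-0.05,0.06,0.5],
    [0,0,0.5],
    [0,0,0.5],
    [0,0,0.37],
    [0,0,0],
    [0,0,0],
    [0,0,0],
    [0,0,0],
  ],
  twist=[
    [0,0,0],
    [0,0,0],
    [0,0,0],
    [0,0,0],
    [0,0,0],
    [0,0,0],
    [0,0,0],
    [0,0,0],
  ],
  gripper=[1,1,1,1,1,-1,-1,-1],
)

```text
time: 15.2
tool_pos: [0.5506, 0.0089, 0.2661]
ee_rot: [3.139, 0.001, 1.841]
wrist_force: [0.2, 0.5, 0.9]
width: 0.073
finger_force: 0.0
```

Request:
play_rows(
  translation=[
    [0,0,0],
    [0,0,0],
    [0,0,0],
    [0,0,0],
    [0,0,0],
  ],
  twist=[
    [0,0,0],
    [0,0,0],
    [0,0,0],
    [0,0,0],
    [0,0,0],
  ],
  gripper=[-1,-1,-1,-1,-1],
)

```text
time: 15.7
tool_pos: [0.5498, 0.0089, 0.2651]
ee_rot: [-3.141, 0.0, 1.841]
wrist_force: [-3.9, -1.1, 4.0]
width: 0.0537
finger_force: 30.0
```

```bash
python3 -c "
from look import *
st()"
```

```text
{'time': np.float64(15.7), 'tool_pos': array([0.55 , 0.009, 0.265]), 'ee_rot': array([-3.141,  0.   ,  1.841]), 'width': np.float64(0.054), 'finger_force': np.float64(30.0), 'wrist_force': array([-3.872, -1.095,  4.004]), 'wrist_torque': array([-0.155,  0.734,  0.014])}
```

Request:
play_rows(
  translation=[
    [0,0,0],
    [0,0,0],
    [0,0,0],
    [0,0,0],
    [0,0,0],
  ],
  twist=[
    [0,0,-0.4],
    [0,0,-0.7],
    [0,0,-0.7],
    [0,0,-0.7],
    [0,0,0],
  ],
  gripper=[-1,-1,-1,-1,-1],
)

```text
time: 16.2
tool_pos: [0.5502, 0.0093, 0.2651]
ee_rot: [3.14, -0.0, 2.091]
wrist_force: [-1.8, 1.0, 3.5]
width: 0.054
finger_force: 30.0
```

```bash
python3 -c "
from look import *
st()"
```

```text
{'time': np.float64(16.2), 'tool_pos': array([0.55 , 0.009, 0.265]), 'ee_rot': array([ 3.14 , -0.   ,  2.091]), 'width': np.float64(0.054), 'finger_force': np.float64(29.999), 'wrist_force': array([-1.829,  0.95 ,  3.461]), 'wrist_torque': array([0.146, 0.35 , 0.319])}
```

Request:
play_rows(
  translation=[
    [0,0,0],
    [0,0,0],
    [0,0,0],
    [0,0,0],
  ],
  twist=[
    [0,0,-0.8],
    [0,0,-0.8],
    [0,0,-0.8],
    [0,0,-0.8],
  ],
  gripper=[-1,-1,-1,-1],
)

```text
time: 16.6
tool_pos: [0.5502, 0.0093, 0.2652]
ee_rot: [3.14, -0.0, 2.412]
wrist_force: [-1.6, 1.6, 3.3]
width: 0.0537
finger_force: 30.0
```

```bash
python3 -c "
from look import *
st(); print(robot.get_obs()['joint_torque'])
im=snap('wrist','w5.png')
a=cv2.imread('pics/w5.png')[90:290,130:390]
cv2.imwrite('pics/w5c.png',cv2.resize(a,None,fx=3,fy=3,interpolation=cv2.INTER_CUBIC))"
```

```text
{'time': np.float64(16.6), 'tool_pos': array([0.55 , 0.009, 0.265]), 'ee_rot': array([ 3.14 , -0.   ,  2.412]), 'width': np.float64(0.054), 'finger_force': np.float64(30.0), 'wrist_force': array([-1.64 ,  1.574,  3.258]), 'wrist_torque': array([ 0.206,  0.355, -0.045])}
[ -0.71614763 -33.05081248 -27.597       -0.29857988  -0.69889175
   0.57859316]
```

View pics/w5c.png

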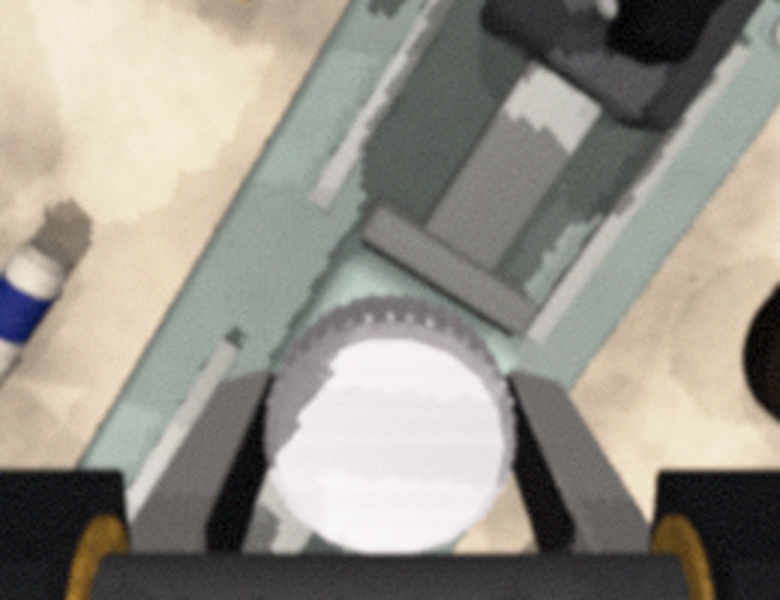

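The streaks on the lid turn with the fingers, so it isn't slipping. Continuing to 1.35 rad.

Request:
play_rows(
  translation=[
    [0,0,0],
    [0,0,0],
    [0,0,0],
    [0,0,0],
    [0,0,0],
    [0,0,0],
    [0,0,0],
    [0,0,0],
  ],
  twist=[
    [0,0,-0.9],
    [0,0,-0.9],
    [0,0,-0.9],
    [0,0,-0.9],
    [0,0,-0.9],
    [0,0,-0.9],
    [0,0,-0.9],
    [0,0,-0.9],
  ],
  gripper=[-1,-1,-1,-1,-1,-1,-1,-1],
)

```text
time: 17.45
tool_pos: [0.5503, 0.0091, 0.2652]
ee_rot: [3.141, 0.001, 3.132]
wrist_force: [-2.2, 0.7, 4.4]
width: 0.0536
finger_force: 30.0
```

Request:
play_rows(
  translation=[
    [0,0,0],
    [0,0,0],
    [0,0,0],
    [0,0,0],
  ],
  twist=[
    [0,0,-0.6],
    [0,0,0],
    [0,0,0],
    [0,0,0],
  ],
  gripper=[-1,-1,-1,-1],
)

```text
time: 17.85
tool_pos: [0.5504, 0.009, 0.2651]
ee_rot: [3.142, 0.001, -3.094]
wrist_force: [-0.5, 0.6, 5.5]
width: 0.0535
finger_force: 30.0
```

```bash
python3 -c "
from look import *
st()
m=robot.camera_model('wrist')
im=snap('wrist','w6.png')
def ang(p):
    g=cv2.cvtColor(p,cv2.COLOR_BGR2GRAY).astype(np.float32); c=g[120:280,120:280]; c=cv2.GaussianBlur(c,(0,0),2)-cv2.GaussianBlur(c,(0,0),10)
    best=[]
    for a in range(-90,90,2):
        r=cv2.warpAffine(c,cv2.getRotationMatrix2D((80,80),-a,1),(160,160))[35:125,35:125]; best.append((r.mean(1).std()/r.std(),a))
    return sorted(best)[::-1][:4]
print(ang(rect(im,m,.550,.0098,.09,.04)))
"
```

```text
{'time': np.float64(17.85), 'tool_pos': array([0.55 , 0.009, 0.265]), 'ee_rot': array([ 3.142e+00,  1.000e-03, -3.094e+00]), 'width': np.float64(0.054), 'finger_force': np.float64(30.001), 'wrist_force': array([-0.541,  0.573,  5.479]), 'wrist_torque': array([0.169, 0.162, 0.053])}
[(np.float32(0.68743175), -82), (np.float32(0.68205875), -84), (np.float32(0.68050206), -80), (np.float32(0.66517067), -78)]
```

Request:
play_rows(
  translation=[
    [0,0,-0.05],
    [0,0,-0.05],
    [0,0,-0.05],
    [0,0,0],
  ],
  twist=[
    [0,0,0],
    [0,0,0],
    [0,0,0],
    [0,0,0],
  ],
  gripper=[-1,-1,-1,-1],
)

```text
time: 18.3
tool_pos: [0.5501, 0.0089, 0.2705]
ee_rot: [-3.142, -0.0, -3.093]
wrist_force: [0.5, -0.7, -0.7]
width: 0.0534
finger_force: 30.0
```

Free: the wrist force is only about the lid's weight. Lifting to about 20 mm above the rim.

Request:
play_rows(
  translation=[
    [0,0,-0.15],
    [0,0,-0.15],
    [0,0,-0.15],
    [0,0,-0.15],
    [0,0,-0.15],
    [0,0,-0.15],
    [0,0,-0.07],
    [0,0,0],
  ],
  twist=[
    [0,0,0],
    [0,0,0],
    [0,0,0],
    [0,0,0],
    [0,0,0],
    [0,0,0],
    [0,0,0],
    [0,0,0],
  ],
  gripper=[-1,-1,-1,-1,-1,-1,-1,-1],
)

```text
time: 19.1
tool_pos: [0.5502, 0.0089, 0.3102]
ee_rot: [-3.141, 0.001, -3.092]
wrist_force: [-0.5, -1.0, -1.1]
width: 0.0536
finger_force: 30.0
```

Request:
play_rows(
  translation=[
    [0,0,0],
    [0,0,0],
    [0,0,0],
  ],
  twist=[
    [0,0,0],
    [0,0,0],
    [0,0,0],
  ],
  gripper=[-1,-1,-1],
)

```text
time: 19.4
tool_pos: [0.55, 0.009, 0.3091]
ee_rot: [3.141, -0.001, -3.092]
wrist_force: [0.2, -0.7, -1.1]
width: 0.0534
finger_force: 30.0
```

```bash
python3 -c "
from look import *
st()
im=snap('scene','s7.png')
for n in ['lid','jar_rim','jar']:
    for d in robot.spot_point(n,'scene'): print(n,np.round(d['centre'],4),round(d['score'],2))
snap('side','s8.png')
for n in ['lid','jar_rim','jar']:
    for d in robot.spot_point(n,'side'): print(n,np.round(d['centre'],4),round(d['score'],2))
o=[cv2.resize(cv2.imread('pics/'+f)[130:290,190:370],None,fx=2.2,fy=3,interpolation=cv2.INTER_CUBIC) for f in ['s7.png','s8.png']]
cv2.imwrite('pics/s78.png',np.hstack(o))"
```

```text
{'time': np.float64(19.4), 'tool_pos': array([0.55 , 0.009, 0.309]), 'ee_rot': array([ 3.141e+00, -1.000e-03, -3.092e+00]), 'width': np.float64(0.053), 'finger_force': np.float64(29.998), 'wrist_force': array([ 0.226, -0.693, -1.136]), 'wrist_torque': array([ 0.122, -0.105,  0.054])}
lid [ 0.3989 -0.0543  0.0011] 0.72
lid [0.3315 0.1545 0.0013] 0.71
lid [0.5511 0.0101 0.1054] 0.7
jar_rim [0.5508 0.0075 0.0869] 0.86
jar [0.5523 0.0114 0.0107] 0.78
lid [ 0.3933 -0.0522  0.0023] 0.73
lid [0.3311 0.1496 0.0014] 0.73
lid [0.5515 0.0052 0.1085] 0.71
lid [0.4044 0.0448 0.0011] 0.26
jar_rim [0.5476 0.0077 0.0845] 0.74
jar [0.5451 0.0068 0.0085] 0.67
```

View pics/s78.png

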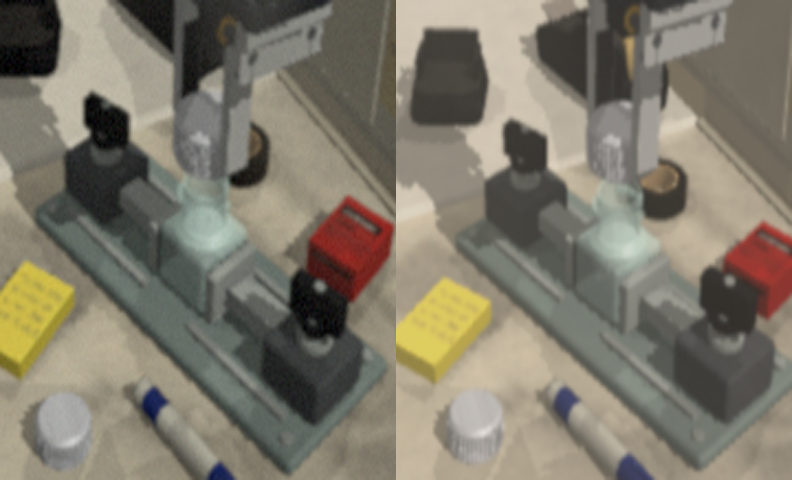

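Both views show the jar held between the jaws and the lid level in the fingers above it. By the network readings its lower edge is about 20 mm above the rim, and the nearby items are in place. Handing in.

```bash
python3 -c "
from bench import robot
print(robot.close_job())"
```

```text
the job is handed in; nothing more can be done
None
```

I handed the job in after 19.4 s with both knobs turned to their end stops and the lid held level about 20 mm above the rim of the clamped jar; the hand-in returned no verdict.

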